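# Hold the chest lid at its tipping point for a strut change

## Robot

A 7-joint arm with a two-finger parallel gripper is mounted at the origin on the work surface; the furniture and walls round the work are solid. World frame = base frame: x ahead of the robot, y to its left, z up, the work surface at z = 0. Lengths are in m, angles in rad, forces in N, time in s.
With the tool pointing down it reaches from about 0.425 to 0.875 m from the base axis. Payload 4.7 kg.
Tool frame: the origin (TCP) lies on the centre line of the jaws, within the pads' length; the fingertips stand 14 mm ahead of it and the grasp point (between the pads) lies 5 mm behind it; z points along the fingers, y is the direction in which the jaws open and shut (so a half turn about z gives the same grasp; the last joint's range is limited). The gripper opens to 87 mm and grips with 3 to 60 N. Pads are 19 mm wide; open, the fingers measure 117 mm over their backs; the gripper's body (75 mm by 190 mm) begins 51 mm behind the grasp point.
Start: joints at [-1.117, 0.321, -0.07, 1.45, 0.023, 1.371, -0.057], TCP at [0.277, 0.588, 0.237] pointing down, gripper open.
Joint ranges: [-2.86, 2.86], [-0.3, 2.09], [-1.38, 1.24], [0.06, 2.45], [-1.56, 4.7], [0.09, 2.05], [-2.69, 2.69]. Speed limits (rad/s): [2.57, 2.57, 3.14, 3.14, 3.14, 3.14, 3.14].

## Interface

Orientations are given as a rotation vector (axis times angle).
In Python, from bench import ctrl gives the robot as it stands. The module is installed in compiled form; this text tells all that it offers.
- The arm moves only by the tool step_arm, never from a script. Its argument "plan" is a list of rows, each a list of 3 entries, a list of its own where there are three numbers: the turn, a rotation vector about the tool's x, y, z in rad, then the shift along the tool's x, y, z in m, then the closure in counts, from 0 (fully open) to 255 (shut). In form: [[[rx, ry, rz], [x, y, z], hand], ...]. A call has exactly 10 rows; each row is the pose to reach, as a shift and turn from the pose commanded when the call began, along the tool's axes at that moment; what a row does not reach only later rows make up. A row lasts 1/8 s, in which the tool goes at most 62.5 mm and 10.7 degrees, less where a joint would pass 70% of its speed; a pose out of reach is approached as far as the arm can. A call with a gripper value outside its range is refused whole. The fingers move at their own pace and stop on an object; "squeeze" is the grip in N (left out, the last holds). Time passes only in rows, so rows that repeat a pose let the fingers close, or fill a call up. It gives the time, the measured TCP pose, the force and the opening at its end, in the units of the state.
- ctrl.get_state(): the state, without advancing time (a new reading comes with each control period).
- ctrl.get_image(name): name is "side" or "top"; returns the picture (420x560x3 uint8, red, green, blue); there is no depth.
- ctrl.calibration(name): a dict with "fov_y" (degrees; the focal length in pixels is half the picture's height over the tangent of half this angle, whatever the lens; pixels are square), "cx", "cy" (the principal point, pixels), "k1" (the pictures are not rectified: a ray, as slopes to the right and down, at radius r is drawn at 1 + k1 r^2 times it, then the intrinsics apply), "rvec" (rotation vector, rad) and "tvec" (3), from world to camera coordinates, as OpenCV has them. Camera axes: x right, y down, z forward; pixel columns grow to the right and rows downward; lengths in m; the calibration is good to about 2 mm. A picture is of the moment at which its call begins. calibration takes no time and is no camera call.
- ctrl.close_job(): hands the job in, once; it reports no verdict.
Trained networks look in the newest picture that a camera, given by its name, has taken for a name from the list of things; names that differ only in an ending like _2 or _b are one class to them, and where a whole thing is asked for, a point or a joint stands for the part that bears it (a point fixed in the world has none). Each returns a list of dicts, best first, with "score" (0 to 1); they miss things now and then, are a little off and sometimes report something else, mostly with a low value. They report only what shows in the picture. A call takes as long as a camera call. They do not tell look-alikes from the thing itself.
- ctrl.cut_out(camera, label): "pixels" (420x560 bool, what is visible of it) and "rect" ([left, top, width, height] in pixels, round what is visible of it).
The state is a dict: "time": time; "joint_positions": joint angles; "qd": joint speeds; "joint_torque": joint torques, N m; "position": TCP position; "tool_rot": TCP orientation; "ft_force": force on the tool from outside, world axes, zero at the start; "torque": the same for the moment, N m; "grip_width": opening from 0.0 (shut) to 1.0 (fully open).
Only numpy, scipy, OpenCV 4.12 (cv2) and the standard library are available. Lean on these libraries where they do the work, as an engineer would, in place of code of your own. Each camera call takes 0.05 s, during which the arm holds its last target.

## Task

I am about to change the gas strut of the green tool chest. First take the square wooden bar, my lid prop, out of the crate of offcuts and lay it flat on the black mat without disturbing the new strut there; leave the other offcuts in the crate and do not disturb the wax tin. Then take the chest lid by its black ball knob, raise it steadily past its balance point so that the strut begins to carry it, but do not let it run on to its open stop; bring it back a few degrees below the balance point so that it leans on your hand, and finish holding it still there, without letting go, while I set the prop.

Things in the scene. Friction and masses are not known exactly. Their poses are not given: they have to be found in the camera images.
- prop_centre (a point): Centre of the loose square wooden bar (the prop), pale timber, 31 x 165 x 31 mm, 50 to 105 g; its own y axis runs along its 165 mm length, z up. It starts lying on a board inside the crate, its underside 60 mm above the bench, with 27 mm or more free beside it to the next offcut and 40 mm or more to the crate's wall: open the fingers only part way (50 to 55 mm) to go in.
- dowel_centre (a point): Centre of a loose round wooden dowel, 33 mm diameter, 165 mm long (along its y axis), lying in the crate beside the bar. It stays in the crate.
- stick_centre (a point): Centre of a loose short stick end, 22 x 110 x 20 mm (long axis y), lying in the crate. It stays in the crate.
- crate: Slatted pale wooden crate, fixed, 279 (x) x 284 (y) x 110 mm high, walls 10 mm; origin at the centre of its underside, z up. Two stacked boards (196 x 198 mm) fill it to 60 mm; three offcuts lie on the upper one in any order, side by side along the crate's x axis, about 67 mm apart, their lengths roughly along its y axis.
- mat: Black rubber bench mat, fixed, 240 (x) x 180 (y) x 3 mm thick; origin at the centre of its underside, z up. The new strut lies near its +y edge; the rest is free for the bar. There is bare bench between it and both the crate and the chest.
- new_strut_centre (a point): Centre of the new gas strut, a loose black tube with steel rod and end fittings, 156 mm long (its x axis), 16 mm high, about 0.12 kg, lying on the mat about 58 mm to the +y side of the mat's middle and roughly along the mat's x axis. To be left where it is.
- wax_tin: Loose dull yellow round tin standing on the bench beyond the mat, 69 mm diameter, 59 mm high; origin at the centre of its underside. To be left alone.
- chest: Green steel tool chest, fixed, 180 (x) x 260 (y) x 120 mm high without lid; origin at the centre of its underside, front towards its own -x axis, z up. The lid's top is 15 mm above the hinge line (17 mm at the ribs).
- hinge (a point): Point on the lid's hinge line, at the middle of the chest's upper back edge, 120 mm above the bench; the hinge line runs along this frame's y axis and the closed lid reaches from it towards -x.
- knob (a point): Centre of the black ball knob, 32 mm diameter, on a 10 mm stem at the middle of the lid's front rim, 34 mm in front of it; 232 mm from the hinge line and, lid shut, level with it. Gripped from straight above on its two sides along the hinge direction, the ball turns between the fingers as the lid swings, so the gripper need not tilt.
- chest_lid (a joint): Lid angle, rad: 0 shut (start), grows as the front rises, open stop 1.40. A strut pushes it up with strong damping: below its balance point at 1.01 (58 deg) it falls shut (lifting takes 3 to 5 N at the knob from shut, nothing at balance); above, it goes to the stop. Past balance: 1.07 or more. Just below: 0.80 to 0.96 (3 to 12 deg below); there it leans on the hand with about 1 N or less.
Things that resemble listed ones, but are neither listed nor needed, are in the scene too. There is more than one size of the part that bears stick_centre; the job needs the largest.

How it is judged:
On the way, in this order (a step that is already met when the one before it is completed fails the run):
1. the square bar lies flat on the mat and has been let go (x of prop_centre in the frame of mat between -0.1 and 0.1 m and y of prop_centre in the frame of mat between -0.09 and 0.07 m and z of prop_centre in the frame of mat between 0.014 and 0.023 m and contact force between prop_bar and the fingers below 0.05 N and linear speed of prop_bar below 0.02 m/s), for 0.2 s.
2. the lid has been raised past its balance point (1.07 rad or more) with the hand on it (value of joint chest_lid above 1.07 rad and contact force between chest_lid and the fingers above 0.1 N), for 0.1 s.
At the end, for the whole second after the job is handed in: The fingers hold the lid still between 0.80 and 0.96 rad (3 to 12 degrees below balance), after it was raised past 1.07 rad; the square bar lies flat on the mat, its centre 20 mm or more inside the mat's ends and not on the strut; dowel and stick are still in the crate (value of joint chest_lid between 0.8 and 0.96 rad and velocity of joint chest_lid between -0.05 and 0.05 rad/s and contact force between chest_lid and the fingers above 0.1 N and contact force between chest_lid and prop_bar below 0.05 N and contact force between chest_lid and new_strut below 0.05 N and x of prop_centre in the frame of mat between -0.1 and 0.1 m and y of prop_centre in the frame of mat between -0.09 and 0.07 m and z of prop_centre in the frame of mat between 0.014 and 0.023 m and linear speed of prop_bar below 0.02 m/s and x of dowel_centre in the frame of crate between -0.13 and 0.13 m and y of dowel_centre in the frame of crate between -0.13 and 0.13 m and height (world z) of each of dowel_centre, stick_centre below 0.12 m and x of stick_centre in the frame of crate between -0.13 and 0.13 m and y of stick_centre in the frame of crate between -0.13 and 0.13 m); the arm keeps its last pose, push and grip.
It fails at once if the lid runs to its open stop (beyond 1.33 rad) (value of joint chest_lid above 1.33 rad).
It fails at once if the lid is jerked or drops (faster than 1.5 rad/s) (velocity of joint chest_lid above 1.5 rad/s or velocity of joint chest_lid below -1.5 rad/s).
It fails at once if the new strut is pushed about (more than 25 mm) (distance of new_strut_centre from where it was at the start of the episode above 0.025 m).
It fails at once if the wax tin is disturbed (moved more than 25 mm or tipped) (distance of wax_tin from where it was at the start of the episode above 0.025 m or angle between wax_tin's own z axis and vertical above 0.35 rad).
It fails at once if another offcut is lifted out of the crate (height (world z) of any of dowel_centre, stick_centre above 0.15 m).
It also fails if it takes over 64 s, if anything falls off the work surface, if the arm or the gripper's body presses on something with over 40 N, if the wrist force passes 120 N, or if a joint passes its speed limit or range.

## Working session

There is one attempt and no reset: what is moved stays moved. The work goes in short steps, Python scripts to look and compute and a tool call to move; the robot and the scene stay as the last step left them, time stands still between calls to the robot, and variables do not carry over. Pictures are saved under pics/ and viewed, and the job is handed in when it is done.

Besides the shell and the picture viewer there is one more tool, called after "Emit:" as a command line: name --argument value ..., lists and objects as JSON in quotes. step_arm: Moves the arm, as the interface text tells. Its arguments: {"type":"object","properties":{"plan":{"type":"array"},"squeeze":{"type":"number"}},"required":["plan"]}

```bash
mkdir -p pics; ls
python3 - <<'E'
from bench import ctrl
import cv2
for n in("side","top"):
    im=ctrl.get_image(n); cv2.imwrite(f"pics/{n}0.png",im[:,:,::-1]); print(n,ctrl.calibration(n))
print(ctrl.get_state())
for n in("side","top"):
  for l in("prop_centre","dowel_centre","stick_centre","crate","mat","new_strut_centre","wax_tin","chest","knob","chest_lid"):
    try: print(n,l,[(round(d["score"],2),d["rect"]) for d in ctrl.cut_out(n,l)])
    except Exception as e: print(n,l,e)
E
```

```text
pics
side {'fov_y': 48.744211178168236, 'cx': 274.79923867656464, 'cy': 215.9196766283662, 'k1': 0.02764504265894398, 'rvec': array([ 2.06490508, -0.22888681,  0.10031361]), 'tvec': array([-0.50465296,  0.1580098 ,  1.26162785])}
top {'fov_y': 45.82017356939882, 'cx': 287.63105245965124, 'cy': 223.17347816432735, 'k1': -0.0427591785040907, 'rvec': array([ 2.15769738, -2.19675927,  0.0428774 ]), 'tvec': array([0.05862032, 0.56920434, 1.45251366])}
{'time': 0.1, 'joint_positions': array([-1.11692747,  0.32176316, -0.0700911 ,  1.45150295,  0.0226391 ,
        1.37079513, -0.05692429]), 'qd': array([-1.40291865e-03, -1.42627114e-03, -9.04019136e-06, -3.03824296e-03,
        5.47312801e-04, -1.07291952e-03,  5.40739946e-04]), 'joint_torque': array([ 5.14880026e-05, -4.92574739e+01, -4.05666735e-01, -3.13400424e+01,
       -6.42754650e-02,  3.94876627e-02,  7.36323182e-05]), 'position': array([0.27658513, 0.587724  , 0.23558677]), 'tool_rot': array([-6.85156169e-01, -3.06571950e+00,  2.61413162e-03]), 'ft_force': array([ 1.27497147,  0.01044581, -0.32780244]), 'torque': array([-0.03302087
[... 747 characters left out ...]
, 64.3])]
top prop_centre [(0.86, [390.0, 247.0, 64.7, 19.7])]
top dowel_centre [(0.91, [392.5, 280.2, 63.1, 10.5])]
top stick_centre [(0.75, [401.3, 230.0, 42.5, 9.1]), (0.66, [339.2, 176.1, 25.1, 13.8]), (0.65, [394.3, 168.7, 12.0, 18.0])]
top crate [(0.62, [367.5, 205.7, 110.9, 104.9]), (0.17, [402.1, 228.9, 40.5, 9.0])]
top mat [(0.86, [266.7, 206.2, 65.1, 82.0]), (0.51, [133.7, 166.7, 114.4, 96.9])]
top new_strut_centre [(0.62, [277.7, 220.1, 4.8, 51.4])]
top wax_tin [(0.84, [294.4, 170.8, 23.7, 27.1]), (0.66, [367.6, 206.6, 111.5, 107.1])]
top chest [(0.71, [131.1, 164.4, 118.4, 103.4])]
top knob [(0.86, [133.5, 166.2, 117.1, 99.9])]
top chest_lid [(0.92, [132.3, 164.5, 115.3, 101.3])]
```

View pics/top0.png

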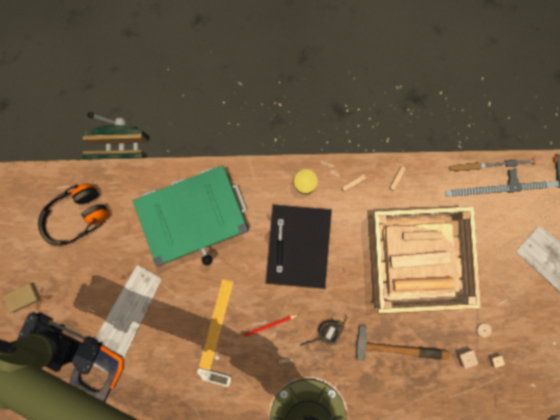

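View pics/side0.png

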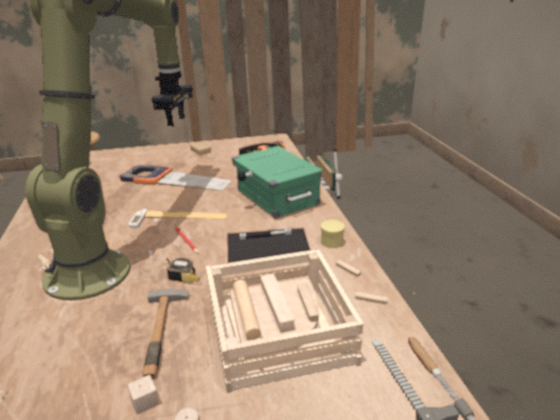

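Run:
```python
import cv2
a=cv2.imread("pics/top0.png");cv2.imwrite("pics/top0c.png",cv2.resize(a[160:320,360:490],None,fx=4.5,fy=3.7 if 0 else 3.7,interpolation=2))
cv2.imwrite("pics/top0d.png",cv2.resize(a[150:280,120:340],None,fx=3.6,fy=3.6,interpolation=2))
b=cv2.imread("pics/side0.png");cv2.imwrite("pics/side0c.png",cv2.resize(b[135:330,200:400],None,fx=3,fy=3,interpolation=2))
```

```text
(no output)
```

View pics/top0c.png

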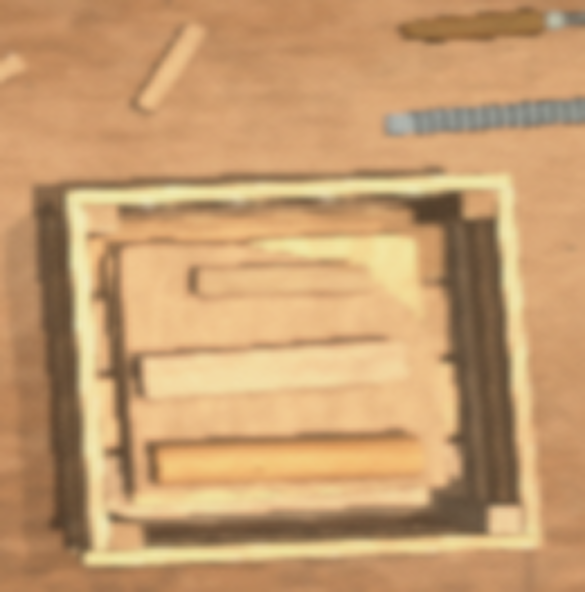

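View pics/top0d.png

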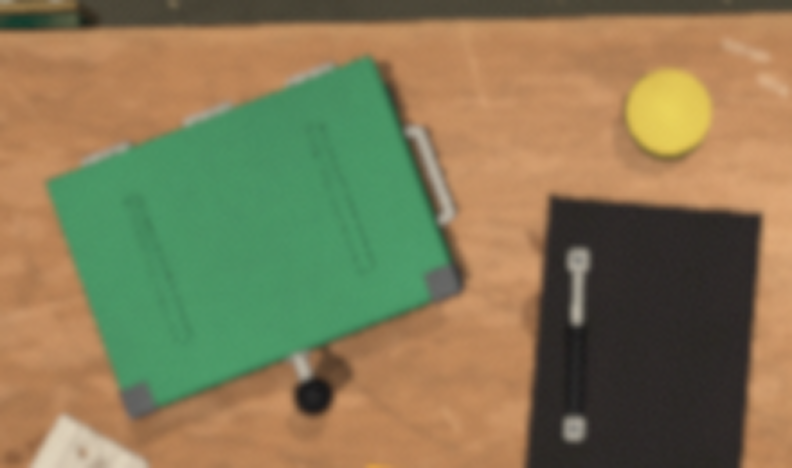

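View pics/side0c.png

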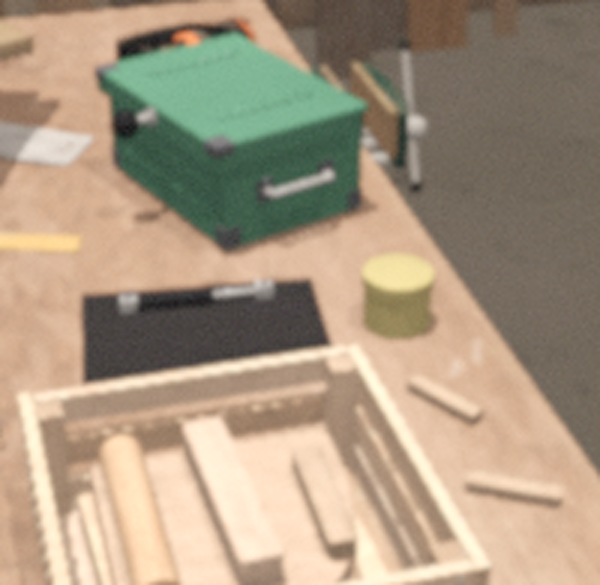

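Candidates for the bar in the top picture:
- The pale square bar in the crate middle, (421,259).
- The orange round dowel, (424,285).
- The short greyer stick, (422,235).
- Loose stick look-alikes outside the crate, (353,183) and (398,177).
- The pale crate rail at the bottom edge.

I choose the pale flat-topped bar at (421,259). The close crop shows it square-edged and 165 mm-like, as long as the dowel. The knob is at (207,259), the strut at about (280,246) and the tin at (306,182).

```bash
cat > h.py <<'E'
from bench import ctrl
import numpy as np, cv2
from scipy.spatial.transform import Rotation as R
def cam(n):
    c=ctrl.calibration(n); f=210/np.tan(np.radians(c["fov_y"]/2))
    K=np.array([[f,0,c["cx"]],[0,f,c["cy"]],[0,0,1]]); return K,np.array([c["k1"],0,0,0,0]),np.array(c["rvec"]),np.array(c["tvec"])
def ray(n,uv):
    K,d,r,t=cam(n); p=cv2.undistortPoints(np.array(uv,float).reshape(-1,1,2),K,d).reshape(-1,2)
    Rm=cv2.Rodrigues(r)[0]; C=-Rm.T@t; D=np.c_[p,np.ones(len(p))]@Rm; return C,D
def onz(n,uv,z):
    C,D=ray(n,uv); return C+D*((z-C[2])/D[:,2])[:,None]
def proj(n,X):
    K,d,r,t=cam(n); return cv2.projectPoints(np.array(X,float).reshape(-1,1,3),r,t,K,d)[0].reshape(-1,2)
def tri(uv1,uv2):
    A=[];b=[]
    for n,uv in(("top",uv1),("side",uv2)):
        C,D=ray(n,uv);d=D[0]/np.linalg.norm(D[0]);P=np.eye(3)-np.outer(d,d);A.append(P);b.append(P@C)
    x=np.linalg.lstsq(np.vstack(A),np.hstack(b),rcond=None)[0]; return x
def maskrect(n,l,z,i=0):
    m=ctrl.cut_out(n,l)[i]["pixels"]; ys,xs=np.nonzero(m)
    P=onz(n,np.c_[xs,ys],z)[:,:2]   # pixel centres
    (c,s,a)=cv2.minAreaRect((P*1000).astype(np.float32)); return np.array(c)/1000,s,a,P
E
python3 - <<'E'
from h import *
for n in("top","side"): ctrl.get_image(n)
for n in("top","side"):
  for l,z in(("prop_centre",.09),("dowel_centre",.08),("stick_centre",.08),("mat",.003),("new_strut_centre",.012),("wax_tin",.059),("chest_lid",.135),("crate",.11)):
    try:
        c,s,a,P=maskrect(n,l,z); print(n,l,c.round(3),np.round(s,0),round(a,1),P.mean(0).round(3))
    except Exception as e: print(n,l,e)
print(tri([207,259.5],[240.5,176]))
E
```

```text
top prop_centre [ 0.457 -0.321] [ 33. 169.] 3.2 [ 0.456 -0.322]
top dowel_centre list index out of range
top stick_centre [ 0.524 -0.332] [102.  25.] 88.9 [ 0.524 -0.331]
top mat [0.502 0.019] [185. 245.] 84.1 [0.501 0.016]
top new_strut_centre [0.505 0.074] [ 15. 151.] 89.1 [0.5   0.074]
top wax_tin [ 0.688 -0.005] [68. 68.] 44.0 [ 0.686 -0.005]
top chest_lid [0.57  0.308] [248. 273.] 19.6 [0.588 0.314]
top crate [ 0.457 -0.328] [283. 296.] 0.8 [ 0.46  -0.331]
side prop_centre [ 0.449 -0.337] [ 40. 197.] 3.2 [ 0.45  -0.344]
side dowel_centre [ 0.384 -0.33 ] [199.  34.] 89.7 [ 0.383 -0.339]
side stick_centre [ 0.518 -0.343] [131.  25.] 88.7 [ 0.518 -0.347]
side mat [0.5   0.029] [164. 241.] 84.0 [0.494 0.027]
side new_strut_centre [0.501 0.075] [ 37. 157.] 86.2 [0.493 0.077]
side wax_tin [ 0.674 -0.042] [160.  66.] 71.2 [ 0.672 -0.046]
side chest_lid [0.563 0.287] [260. 318.] 18.9 [0.574 0.281]
side crate [ 0.453 -0.381] [285. 375.] 1.6 [ 0.448 -0.418]
[0.4642655  0.27051827 0.12059471]
```

```bash
cat >> h.py <<'E'
def yaw(Rm): y=Rm[:,1]; return np.degrees(np.arctan2(y[1],y[0]))
def rel(p,ydeg,p0=None,R0=None):
    """target TCP p world, tool down with tool-y at ydeg -> turn, shift"""
    s=ctrl.get_state(); p0=s["position"] if p0 is None else np.array(p0)
    R0=R.from_rotvec(s["tool_rot"]).as_matrix() if R0 is None else R0
    a=np.radians(ydeg); y=np.array([np.cos(a),np.sin(a),0]); z=np.array([0,0,-1.]); T=np.c_[np.cross(y,z),y,z]
    print("turn",R.from_matrix(R0.T@T).as_rotvec().round(4),"shift",(R0.T@(np.array(p)-p0)).round(4))
E
python3 - <<'E'
from h import *
s=ctrl.get_state(); Rm=R.from_rotvec(s["tool_rot"]).as_matrix(); print(Rm.round(3),yaw(Rm))
for p in ((.5,.2,.3),(.55,0,.28),(.457,-.321,.22),(.457,-.321,.14)): rel(p,-90-25); rel(p,3.2); rel(p,183.2)
# lid edges & mat
ctrl.get_image("top")
for l,z in(("chest_lid",.135),("mat",.003),("prop_centre",.09)):
    m=ctrl.cut_out("top",l)[0]["pixels"].astype(np.uint8); c=max(cv2.findContours(m,0,2)[0],key=cv2.contourArea)
    q=cv2.approxPolyDP(c,3,True).reshape(-1,2); print(l,q.tolist()); print(onz("top",q,z)[:,:2].round(3).tolist())
E
```

```text
[[-0.905  0.426  0.   ]
 [ 0.426  0.905  0.   ]
 [-0.     0.    -1.   ]] 64.7991658009091
turn [ 1.0000e-04 -1.0000e-04  3.1381e+00] shift [-0.3672 -0.2562 -0.0634]
turn [1.0000e-04 0.0000e+00 1.0751e+00] shift [-0.3672 -0.2562 -0.0634]
turn [-0.0000e+00  1.0000e-04 -2.0665e+00] shift [-0.3672 -0.2562 -0.0634]
turn [ 1.0000e-04 -1.0000e-04  3.1381e+00] shift [-0.4976 -0.4158 -0.0434]
turn [1.0000e-04 0.0000e+00 1.0751e+00] shift [-0.4976 -0.4158 -0.0434]
turn [-0.0000e+00  1.0000e-04 -2.0665e+00] shift [-0.4976 -0.4158 -0.0434]
turn [ 1.0000e-04 -1.0000e-04  3.1381e+00] shift [-0.5502 -0.7459  0.0165]
turn [1.0000e-04 0.0000e+00 1.0751e+00] shift [-0.5502 -0.7459  0.0165]
turn [-0.0000e+00  1.0000e-04 -2.0665e+00] shift [-0.5502 -0.7459  0.0165]
turn [ 1.0000e-04 -1.0000e-04  3.1381e+00] shift [-0.5502 -0.7459  0.0965]
turn [1.0000e-04 0.0000e+00 1.0751e+00] shift [-0.5502 -0.7459  0.0965]
turn [-0.0000e+00  1.0000e-04 -2.0665e+00] shift [-0.5502 -0.7459  0.0965]
chest_lid [[223, 167], [207, 169], [133, 200], [157, 266], [197, 250], [203, 254], [202, 263], [209, 264], [212, 260], [204, 251], [208, 245], [247, 231]]
[[0.721, 0.221], [0.717, 0.266], [0.635, 0.473], [0.452, 0.405], [0.494, 0.295], [0.483, 0.278], [0.458, 0.281], [0.455, 0.262], [0.466, 0.254], [0.491, 0.275], [0.507, 0.264], [0.543, 0.157]]
mat [[272, 204], [265, 283], [324, 289], [331, 209]]
[[0.63, 0.095], [0.394, 0.119], [0.374, -0.056], [0.611, -0.082]]
prop_centre [[449, 253], [391, 257], [390, 266], [449, 261]]
[[0.474, -0.403], [0.465, -0.241], [0.44, -0.237], [0.451, -0.403]]
```

Emit:
step_arm --plan '[[[0,0,0.15],[-0.05,-0.035,-0.01],0],[[0,0,0.3],[-0.1,-0.07,-0.03],0],[[0,0,0.45],[-0.15,-0.105,-0.05],0],[[0,0,0.6],[-0.2,-0.14,-0.063],50],[[0,0,0.75],[-0.25,-0.175,-0.063],103],[[0,0,0.9],[-0.3,-0.21,-0.063],103],[[0,0,1.0],[-0.35,-0.245,-0.063],103],[[0,0,1.072],[-0.4,-0.3,-0.055],103],[[0,0,1.072],[-0.43,-0.35,-0.05],103],[[0,0,1.072],[-0.45,-0.4,-0.045],103]]' --squeeze 25

```text
time: 3.45
position: [0.514, 0.0324, 0.2815]
tool_rot: [2.155, 2.285, 0.001]
ft_force: [0.8, -0.0, -0.3]
grip_width: 0.596
```

Run:
```python
from h import *
s=ctrl.get_state(); print(s["position"],yaw(R.from_rotvec(s["tool_rot"]).as_matrix()),s["joint_positions"].round(2),s["grip_width"],s["time"],s["ft_force"])
rel((.457,-.321,.22),3.4);rel((.457,-.321,.15),3.4)
```

```text
[0.51401067 0.03236747 0.28152474] 3.3537244481560484 [-0.56  0.    0.45  1.73 -0.    1.41 -0.05] 0.5957750625801457 3.45 [ 0.78385356 -0.04406142 -0.33695677]
turn [ 0.0009  0.0002 -0.0008] shift [-0.3494 -0.0776  0.0615]
turn [ 0.0009  0.0002 -0.0008] shift [-0.3494 -0.0777  0.1315]
```

Emit:
step_arm --plan '[[[0,0,0],[-0.05,-0.011,0.0],103],[[0,0,0],[-0.1,-0.022,0.01],103],[[0,0,0],[-0.15,-0.033,0.02],103],[[0,0,0],[-0.2,-0.044,0.03],103],[[0,0,0],[-0.25,-0.055,0.04],103],[[0,0,0],[-0.3,-0.066,0.06],103],[[0,0,0],[-0.335,-0.074,0.09],103],[[0,0,0],[-0.349,-0.0776,0.115],103],[[0,0,0],[-0.349,-0.0776,0.13],103],[[0,0,0],[-0.349,-0.0776,0.13],103]]'

```text
time: 4.7
position: [0.4567, -0.317, 0.1507]
tool_rot: [-2.152, -2.286, 0.0]
ft_force: [-0.5, -0.5, -0.4]
grip_width: 0.599
```

Run:
```python
from h import *
s=ctrl.get_state(); print(s["position"],yaw(R.from_rotvec(s["tool_rot"]).as_matrix()),s["joint_positions"].round(2),s["grip_width"],s["time"],s["ft_force"])
rel((.457,-.321,.078),3.4)
a=ctrl.get_image("side");b=ctrl.get_image("top")
print(proj("top",[.457,-.321,.076]),proj("side",[.457,-.321,.09]))
o=np.hstack([cv2.resize(a[200:400,190:390],(400,400),interpolation=2),cv2.resize(b[190:330,350:490],(400,400),interpolation=2)])
cv2.imwrite("pics/p1.png",o[:,:,::-1])
```

```text
[ 0.45670394 -0.31695128  0.15070611] 3.441164999357591 [-0.14  0.23  0.8   1.82 -0.18  1.17  0.77] 0.5989713611546506 4.7 [-0.50241621 -0.47105463 -0.37276973]
turn [-0.0015 -0.0015  0.0007] shift [-0.0042  0.0002  0.0727]
[[418.60817341 259.44257705]] [[277.52040519 295.58863495]]
```

View pics/p1.png

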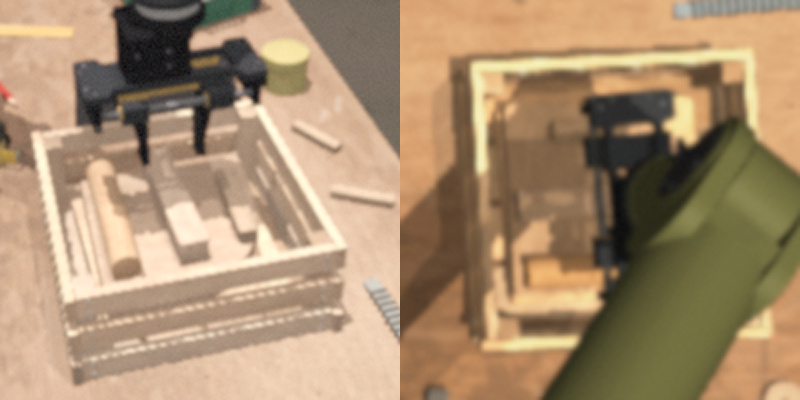

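The fingers straddle the middle bar (side crop: tips at about (145,160) and (200,150), bar between them at about (172,190)), clear of dowel and stick. I am going down.

Emit:
step_arm --plan '[[[0,0,0],[0,0,0.015],103],[[0,0,0],[0,0,0.03],103],[[0,0,0],[0,0,0.045],103],[[0,0,0],[0,0,0.057],103],[[0,0,0],[0,0,0.066],103],[[0,0,0],[0,0,0.072],103],[[0,0,0],[0,0,0.072],103],[[0,0,0],[0,0,0.072],140],[[0,0,0],[0,0,0.072],200],[[0,0,0],[0,0,0.072],255]]' --squeeze 20

```text
time: 6.05
position: [0.457, -0.3184, 0.0799]
tool_rot: [2.154, 2.286, 0.001]
ft_force: [0.5, -0.5, -0.1]
grip_width: 0.354
```

Emit:
step_arm --plan '[[[0,0,0],[0,0,0],255],[[0,0,0],[0,0,0],255],[[0,0,0],[0,0,0],255],[[0,0,0],[0,0,0],255],[[0,0,0],[0,0,-0.01],255],[[0,0,0],[0,0,-0.02],255],[[0,0,0],[0,0,-0.04],255],[[0,0,0],[0,0,-0.06],255],[[0,0,0],[0,0,-0.08],255],[[0,0,0],[0,0,-0.1],255]]'

```text
time: 7.3
position: [0.457, -0.3186, 0.1816]
tool_rot: [2.154, 2.285, 0.001]
ft_force: [-0.4, 0.0, -0.2]
grip_width: 0.354
```

Run:
```python
from h import *
s=ctrl.get_state(); print(s["position"],yaw(R.from_rotvec(s["tool_rot"]).as_matrix()),s["joint_positions"].round(2),s["grip_width"],s["time"],s["ft_force"])
m=np.array([.502,.019,0]); a=np.radians(-5.8); u=np.array([np.cos(a),np.sin(a),0]); v=np.array([-u[1],u[0],0])
p=m+v*-.03; print(p)
for z in(.25,.06,.021): p[2]=z; rel(p,84.2)
a=ctrl.get_image("side")
cv2.imwrite("pics/p2.png",cv2.resize(a[150:400,190:390],None,fx=2.3,fy=2.3,interpolation=2)[:,:,::-1])
```

```text
[ 0.45700366 -0.31855391  0.18161795] 3.37594268036671 [-0.16  0.19  0.81  1.78 -0.15  1.22  0.75] 0.35426730001517287 7.3 [-0.39353885  0.00934645 -0.2133475 ]
[ 0.49896831 -0.01084642  0.        ]
turn [ 9.0000e-04  1.3000e-03 -1.4106e+00] shift [ 0.3047  0.0601 -0.0684]
turn [ 9.0000e-04  1.3000e-03 -1.4106e+00] shift [0.3048 0.0598 0.1216]
turn [ 9.0000e-04  1.3000e-03 -1.4106e+00] shift [0.3048 0.0598 0.1606]
```

View pics/p2.png

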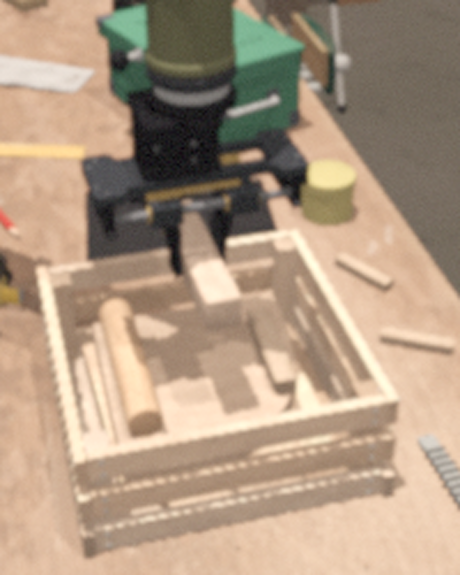

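The picture shows the bar in the jaws above the crate (bar end at about (215,290) in the crop). Dowel and stick still lie in the crate. I am carrying the bar to the mat.

Emit:
step_arm --plan '[[[0,0,-0.1],[0.02,0.004,-0.02],255],[[0,0,-0.25],[0.05,0.01,-0.03],255],[[0,0,-0.4],[0.09,0.018,-0.03],255],[[0,0,-0.55],[0.13,0.026,-0.03],255],[[0,0,-0.7],[0.17,0.034,-0.03],255],[[0,0,-0.85],[0.21,0.042,-0.03],255],[[0,0,-1.0],[0.25,0.05,-0.02],255],[[0,0,-1.15],[0.28,0.055,0.0],255],[[0,0,-1.3],[0.295,0.059,0.02],255],[[0,0,-1.411],[0.305,0.06,0.04],255]]'

```text
time: 8.6
position: [0.4991, -0.0093, 0.1396]
tool_rot: [0.15, 3.137, 0.0]
ft_force: [-0.0, -0.1, 1.1]
grip_width: 0.356
```

Run:
```python
from h import *
s=ctrl.get_state(); print(s["position"],yaw(R.from_rotvec(s["tool_rot"]).as_matrix()),s["joint_positions"].round(2),s["grip_width"],s["time"],s["ft_force"])
rel((.499,-.011,.0235),84.2)
b=ctrl.get_image("top")
cv2.imwrite("pics/p3.png",cv2.resize(b[140:320,220:400],None,fx=3,fy=3,interpolation=2)[:,:,::-1])
```

```text
[ 0.49905448 -0.00927186  0.13959762] 84.52805053938184 [-0.5   0.07  0.48  1.96 -0.04  1.12  1.48] 0.3556947258686892 8.6 [-0.01925602 -0.09969097  1.14919562]
turn [0.0004 0.0011 0.0057] shift [ 0.     -0.0018  0.1161]
```

View pics/p3.png

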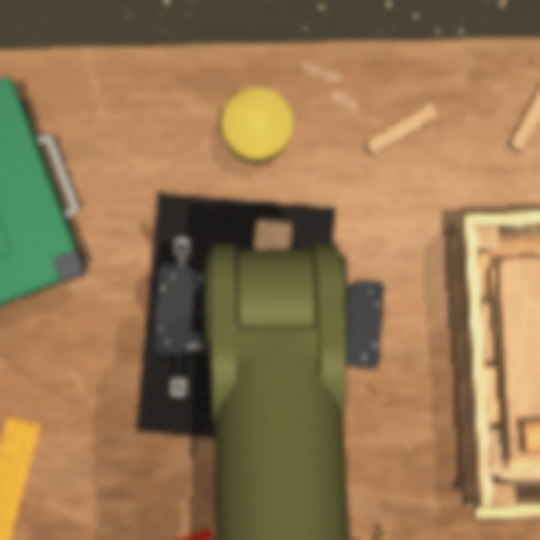

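The bar is over the mat's right part, clear of the strut on the left (crop column about 180) and of the tin. Lowering.

Emit:
step_arm --plan '[[[0,0,0],[0,0,0.02],255],[[0,0,0],[0,0,0.045],255],[[0,0,0],[0,0,0.07],255],[[0,0,0],[0,0,0.09],255],[[0,0,0],[0,0,0.105],255],[[0,0,0],[0,0,0.112],255],[[0,0,0],[0,0,0.116],255],[[0,0,0],[0,0,0.116],255],[[0,0,0],[0,0,0.116],255],[[0,0,0],[0,0,0.116],255]]'

```text
time: 9.9
position: [0.499, -0.0103, 0.024]
tool_rot: [0.158, 3.137, 0.0]
ft_force: [-0.9, 0.6, 0.4]
grip_width: 0.351
```

Emit:
step_arm --plan '[[[0,0,0],[0,0,0.0],150],[[0,0,0],[0,0,0.0],120],[[0,0,0],[0,0,0.0],103],[[0,0,0],[0,0,0.0],103],[[0,0,0],[0,0,0],103],[[0,0,0],[0,0,-0.02],103],[[0,0,0],[0,0,-0.05],103],[[0,0,0],[0,0,-0.1],103],[[0,0,0],[0,0,-0.15],103],[[0,0,0],[0,0,-0.2],103]]'

```text
time: 11.15
position: [0.4984, -0.0104, 0.2252]
tool_rot: [0.158, 3.137, 0.0]
ft_force: [-0.2, 0.4, -0.4]
grip_width: 0.596
```

Run:
```python
from h import *
s=ctrl.get_state(); print(s["position"],yaw(R.from_rotvec(s["tool_rot"]).as_matrix()),s["joint_positions"].round(2),s["grip_width"],s["time"],s["ft_force"])
rel((.464,.2705,.22),110.2);rel((.464,.2705,.124),110.2)
a=ctrl.get_image("side")
cv2.imwrite("pics/p4.png",cv2.resize(a[130:400,190:390],None,fx=2.2,fy=2.2,interpolation=2)[:,:,::-1])
```

```text
[ 0.49840514 -0.01043766  0.22521545] 84.21667400941696 [-0.52 -0.01  0.49  1.85  0.    1.3   1.44] 0.5962312097327404 11.15 [-0.17490623  0.39822858 -0.43823673]
turn [ 2.000e-04  3.000e-04 -4.535e-01] shift [0.0625 0.276  0.0053]
turn [ 2.000e-04  3.000e-04 -4.535e-01] shift [0.0626 0.276  0.1013]
```

View pics/p4.png

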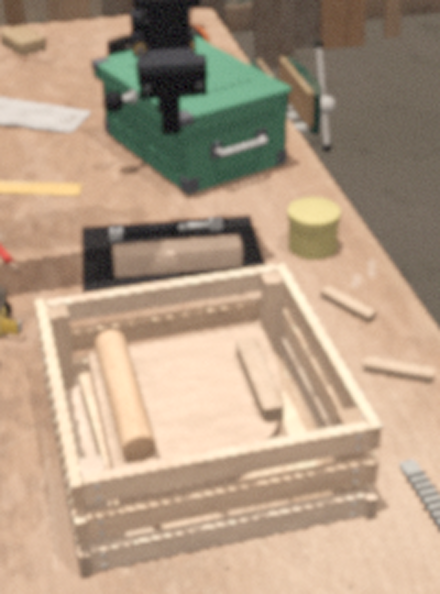

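The bar lies flat on the mat (crop (178,255)), with the strut untouched behind it (165,230), and dowel, stick and tin in place. Now the knob.

Emit:
step_arm --plan '[[[0,0,-0.05],[0.008,0.03,0.0],60],[[0,0,-0.1],[0.017,0.07,0.0],60],[[0,0,-0.2],[0.026,0.11,0],60],[[0,0,-0.3],[0.035,0.15,0],60],[[0,0,-0.4],[0.044,0.19,0],60],[[0,0,-0.454],[0.053,0.23,0],60],[[0,0,-0.454],[0.06,0.26,0.005],60],[[0,0,-0.454],[0.0625,0.276,0.01],60],[[0,0,-0.454],[0.0625,0.276,0.025],60],[[0,0,-0.454],[0.0625,0.276,0.04],60]]'

```text
time: 12.45
position: [0.4645, 0.2689, 0.1821]
tool_rot: [0.549, -3.092, 0.002]
ft_force: [-0.7, -0.2, -0.3]
grip_width: 0.767
```

Run:
```python
from h import *
s=ctrl.get_state(); print(s["position"],yaw(R.from_rotvec(s["tool_rot"]).as_matrix()),s["joint_positions"].round(2),s["grip_width"],s["time"],s["ft_force"])
t=cv2.imread("pics/top0.png")
g=t[248:270,196:218].max(2).astype(int); m=(g<70)
n,lab,st,ce=cv2.connectedComponentsWithStats(m.astype(np.uint8)); k=1+st[1:,4].argmax(); uv=ce[k]+[196,248]; print(uv,st[k]); print(onz("top",uv,.12))
g=cv2.imread("pics/side0.png")[165:188,230:250].max(2).astype(int); n,lab,st,ce=cv2.connectedComponentsWithStats((g<60).astype(np.uint8)); k=1+st[1:,4].argmax(); uv2=ce[k]+[230,165]; print(uv2,st[k],onz("side",uv2,.12),tri(uv,uv2))
rel((.464,.2705,.115),110.1)
a=ctrl.get_image("side")
cv2.imwrite("pics/p5.png",cv2.resize(a[100:260,190:350],None,fx=3.5,fy=3.5,interpolation=2)[:,:,::-1])
```

```text
[0.46448044 0.26894682 0.18212061] 110.13001844742635 [-0.79  0.11  0.23  1.81 -0.03  1.22  1.37] 0.7674722139048402 12.45 [-0.74357704 -0.16400726 -0.30780784]
[206.91304348 259.37681159] [ 7  7  9 10 69]
[[0.46779888 0.27043904 0.12      ]]
[241.63043478 176.58695652] [ 9  8  7  8 46] [[0.46416662 0.26687627 0.12      ]] [0.4662327  0.27102708 0.11800636]
turn [-0.001  -0.001   0.0005] shift [-0.0001  0.0017  0.0671]
```

View pics/p5.png

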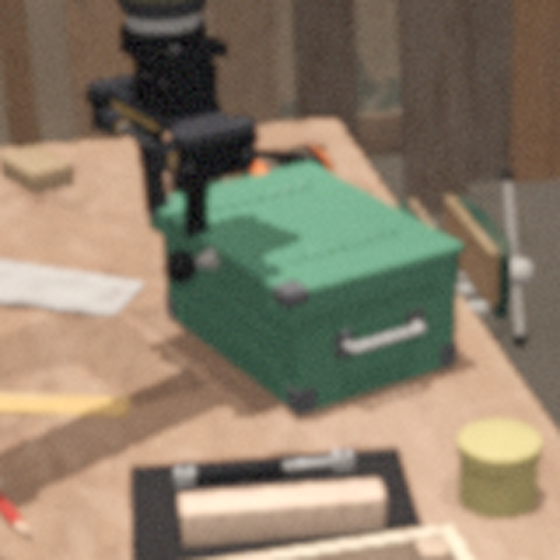

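The open fingers stand either side of the black knob (side crop knob (182,265)). Lowering and closing.

Emit:
step_arm --plan '[[[0,0,0],[-0.0015,0.0012,0.01],60],[[0,0,0],[-0.0015,0.0012,0.022],60],[[0,0,0],[-0.0015,0.0012,0.036],60],[[0,0,0],[-0.0015,0.0012,0.05],60],[[0,0,0],[-0.0015,0.0012,0.06],60],[[0,0,0],[-0.0015,0.0012,0.067],60],[[0,0,0],[-0.0015,0.0012,0.067],80],[[0,0,0],[-0.0015,0.0012,0.067],120],[[0,0,0],[-0.0015,0.0012,0.067],170],[[0,0,0],[-0.0015,0.0012,0.067],255]]' --squeeze 15

```text
time: 13.75
position: [0.4654, 0.2723, 0.1169]
tool_rot: [-0.552, 3.092, 0.001]
ft_force: [0.1, 0.2, -0.1]
grip_width: 0.434
```

Emit:
step_arm --plan '[[[0,0,0],[0,0,0],255],[[0,0,0],[0,0,0],255],[[0,0,0],[0,0,0],255],[[0,0,0],[0,0,0],255],[[0,0,0],[0,0,0],255],[[0,0,0],[0,0,0],255],[[0,0,0],[0,0,0],255],[[0,0,0],[0,0,0],255],[[0,0,0],[0,0,0],255],[[0,0,0],[0,0,0],255]]'

```text
time: 15.0
position: [0.4655, 0.2719, 0.1168]
tool_rot: [-0.551, 3.092, -0.0]
ft_force: [0.7, -3.5, 5.7]
grip_width: 0.358
```

Run:
```python
from h import *
s=ctrl.get_state(); Rm=R.from_rotvec(s["tool_rot"]).as_matrix(); print(s["position"],yaw(Rm),s["grip_width"]*87,s["time"],s["ft_force"])
a=ctrl.get_image("side")
cv2.imwrite("pics/p6.png",cv2.resize(a[100:260,190:350],None,fx=3.5,fy=3.5,interpolation=2)[:,:,::-1])
h=np.radians(20.1)
for th in np.arange(0,1.17,.1):
    d=.232*np.array([(1-np.cos(th))*np.cos(h),(1-np.cos(th))*np.sin(h),np.sin(th)]); print(round(th,2),(Rm.T@d).round(4))
```

```text
[0.46553077 0.2719242  0.11675659] 110.22324286343951 31.10811055758017 15.0 [ 0.70718683 -3.52197452  5.70785895]
0.0 [0. 0. 0.]
0.1 [-0.0012 -0.     -0.0232]
0.2 [-0.0046 -0.     -0.0461]
0.3 [-0.0104 -0.     -0.0686]
0.4 [-0.0183 -0.0001 -0.0903]
0.5 [-2.840e-02 -1.000e-04 -1.112e-01]
0.6 [-4.06e-02 -1.00e-04 -1.31e-01]
0.7 [-0.0546 -0.0002 -0.1494]
0.8 [-0.0704 -0.0002 -0.1664]
0.9 [-0.0879 -0.0002 -0.1817]
1.0 [-0.1067 -0.0003 -0.1952]
1.1 [-0.1268 -0.0003 -0.2067]
```

View pics/p6.png

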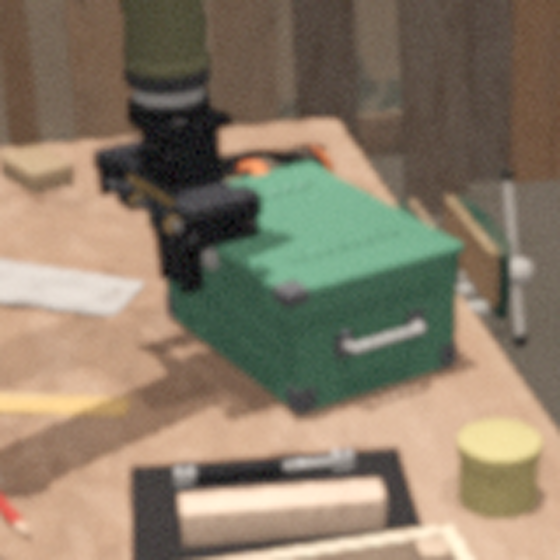

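The fingers have closed on the knob (31 mm). Raising along the arc.

Emit:
step_arm --plan '[[[0,0,0],[-0.0001,0,-0.005],255],[[0,0,0],[-0.0005,0,-0.014],255],[[0,0,0],[-0.0012,0,-0.0232],255],[[0,0,0],[-0.0026,0,-0.0347],255],[[0,0,0],[-0.0046,0,-0.0461],255],[[0,0,0],[-0.0072,0,-0.0574],255],[[0,0,0],[-0.0104,0,-0.0686],255],[[0,0,0],[-0.0141,0,-0.0795],255],[[0,0,0],[-0.0183,0,-0.0903],255],[[0,0,0],[-0.0183,0,-0.0903],255]]'

```text
time: 16.3
position: [0.4826, 0.2782, 0.2082]
tool_rot: [0.551, -3.093, 0.0]
ft_force: [1.1, -4.8, -1.6]
grip_width: 0.355
```

```bash
cat >> h.py <<'E'
def lid():
    s=ctrl.get_state(); Rm=R.from_rotvec(s["tool_rot"]).as_matrix(); p=s["position"]
    k0=np.array([.4655,.2720,.1168]); h=np.radians(20.1); f=np.array([np.cos(h),np.sin(h),0]); H=k0+.232*f; 
    d=p-H; x=-(d@f); th=np.arctan2(d[2],x); print("th",th.round(4),"r",np.hypot(x,d[2]).round(4),"w",(s["grip_width"]*87).round(2),"t",s["time"],"F",s["ft_force"].round(1),"p",p.round(4))
    return th,k0,f,Rm,p
def plan(ths):
    th,k0,f,Rm,p=lid()
    P=lambda a: k0+.232*((1-np.cos(a))*f+np.array([0,0,np.sin(a)]))
    for a in ths: print(round(a,3),(Rm.T@(P(a)-P(th))).round(4))
E
python3 - <<'E'
from h import *
plan(np.arange(.45,.95,.05))
a=ctrl.get_image("side")
cv2.imwrite("pics/p7.png",cv2.resize(a[100:260,190:350],None,fx=3.5,fy=3.5,interpolation=2)[:,:,::-1])
E
```

```text
Traceback (most recent call last):
  File "h.py", line 36, in plan
    th,k0,f,Rm,p=lid()
                 ~~~^^
  File "h.py", line 33, in lid
    d=p-H; x=-(d@f); th=np.arctan2(d[2],x); print("th",th.round(4),"r",np.hypot(x,d[2]).round(4),"w",(s["grip_width"]*87).round(2),"t",s["time"],"F",s["ft_force"].round(1),"p",p.round(4))
                                                                                                     ^^^^^^^^^^^^^^^^^^^^^^^^^^
AttributeError: 'float' object has no attribute 'round'
```

```bash
sed -i 's/(s\["grip_width"\]\*87).round(2)/round(s["grip_width"]*87,2)/' h.py
python3 - <<'E'
from h import *
plan(np.arange(.45,.95,.05))
a=ctrl.get_image("side")
cv2.imwrite("pics/p7.png",cv2.resize(a[100:260,190:350],None,fx=3.5,fy=3.5,interpolation=2)[:,:,::-1])
E
```

```text
th 0.4038 r 0.2325 w 30.92 t 16.3 F [ 1.1 -4.8 -1.6] p [0.4826 0.2782 0.2082]
0.45 [-0.0044 -0.     -0.0098]
0.5 [-0.0097 -0.     -0.0201]
0.55 [-0.0155 -0.     -0.0301]
0.6 [-0.0219 -0.0001 -0.0398]
0.65 [-0.0286 -0.0001 -0.0493]
0.7 [-0.0359 -0.0001 -0.0583]
0.75 [-0.0436 -0.0001 -0.067 ]
0.8 [-0.0517 -0.0001 -0.0753]
0.85 [-0.0602 -0.0001 -0.0832]
0.9 [-0.0691 -0.0002 -0.0906]
```

View pics/p7.png

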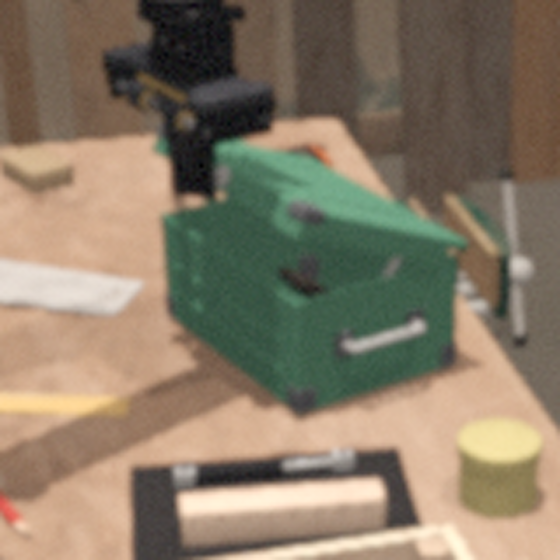

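The lid is open about 0.4 rad with the knob held (crop (195,180)). Continuing.

Emit:
step_arm --plan '[[[0,0,0],[-0.0022,0,-0.005],255],[[0,0,0],[-0.0068,0,-0.0147],255],[[0,0,0],[-0.0124,0,-0.025],255],[[0,0,0],[-0.0187,0,-0.035],255],[[0,0,0],[-0.0252,0,-0.0447],255],[[0,0,0],[-0.0322,0,-0.0539],255],[[0,0,0],[-0.0397,0,-0.0628],255],[[0,0,0],[-0.0476,0,-0.0713],255],[[0,0,0],[-0.0517,0,-0.0753],255],[[0,0,0],[-0.0517,0,-0.0753],255]]'

```text
time: 17.6
position: [0.5313, 0.296, 0.2836]
tool_rot: [-0.551, 3.093, -0.001]
ft_force: [-0.3, -5.4, 0.1]
grip_width: 0.355
```

Run:
```python
from h import *
plan(np.arange(.8,1.2,.03))
```

```text
th 0.8001 r 0.2326 w 30.86 t 17.6 F [-0.3 -5.4  0.1] p [0.5313 0.296  0.2836]
0.8 [0. 0. 0.]
0.83 [-0.0051 -0.     -0.0048]
0.86 [-0.0103 -0.     -0.0094]
0.89 [-0.0156 -0.     -0.0138]
0.92 [-0.0211 -0.     -0.0181]
0.95 [-0.0267 -0.0001 -0.0223]
0.98 [-0.0324 -0.0001 -0.0262]
1.01 [-0.0382 -0.0001 -0.03  ]
1.04 [-0.0442 -0.0001 -0.0336]
1.07 [-0.0502 -0.0001 -0.0371]
1.1 [-0.0564 -0.0001 -0.0403]
1.13 [-0.0626 -0.0001 -0.0434]
1.16 [-0.069  -0.0001 -0.0463]
1.19 [-0.0754 -0.0002 -0.0489]
```

Emit:
step_arm --plan '[[[0,0,0],[-0.0051,0,-0.0048],255],[[0,0,0],[-0.0119,0,-0.0108],255],[[0,0,0],[-0.0193,0,-0.0167],255],[[0,0,0],[-0.0267,0,-0.0223],255],[[0,0,0],[-0.0343,0,-0.0275],255],[[0,0,0],[-0.0422,0,-0.0324],255],[[0,0,0],[-0.0502,0,-0.0371],255],[[0,0,0],[-0.0584,0,-0.0413],255],[[0,0,0],[-0.0647,0,-0.0444],255],[[0,0,0],[-0.0647,0,-0.0444],255]]'

```text
time: 18.85
position: [0.5925, 0.3184, 0.3283]
tool_rot: [-0.551, 3.091, -0.0]
ft_force: [1.1, -5.0, 0.0]
grip_width: 0.354
```

Run:
```python
from h import *
plan(np.arange(1.14,.85,-.03))
a=ctrl.get_image("side");b=ctrl.get_image("top")
o=np.hstack([cv2.resize(a[90:250,190:350],(400,400),interpolation=2),cv2.resize(b[140:300,110:270],(400,400),interpolation=2)])
cv2.imwrite("pics/p8.png",o[:,:,::-1])
```

```text
th 1.1417 r 0.2326 w 30.77 t 18.85 F [ 1.1 -5.   0. ] p [0.5925 0.3184 0.3283]
1.14 [0.0004 0.     0.0002]
1.11 [0.0066 0.     0.0032]
1.08 [0.0128 0.     0.0063]
1.05 [0.0189 0.     0.0097]
1.02 [0.0249 0.     0.0132]
0.99 [0.0308 0.0001 0.017 ]
0.96 [0.0366 0.0001 0.0208]
0.93 [0.0422 0.0001 0.0249]
0.9 [0.0477 0.0001 0.0292]
0.87 [0.0531 0.0001 0.0335]
```

View pics/p8.png

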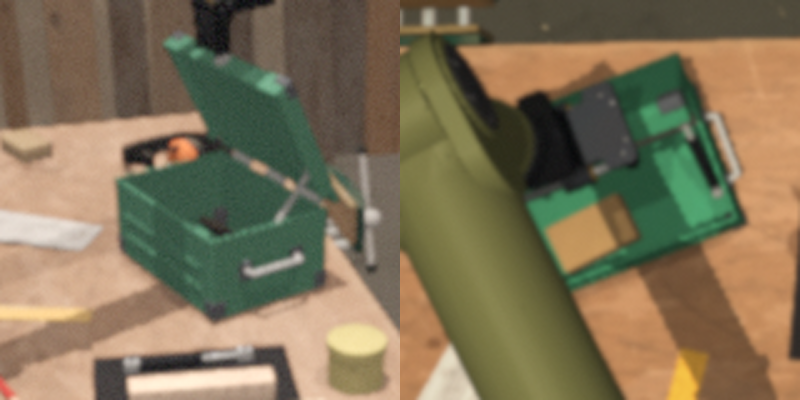

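Run:
```python
from h import *
h=np.radians(20.1); f=np.array([np.cos(h),np.sin(h),0]); v=np.array([f[1],-f[0],0]); z=np.array([0,0,1.])
H=np.array([.466,.271,.12])+.232*f
a=ctrl.get_image("side").copy(); a=cv2.resize(a[90:250,190:350],None,fx=3.6,fy=3.6,interpolation=2)
for th,c in((1.05,(255,0,0)),(1.14,(255,255,0)),(1.23,(0,0,255))):
    r=-np.cos(th)*f+np.sin(th)*z; n=np.sin(th)*f+np.cos(th)*z
    q=[H+.198*r+n*.015+s*.13*v for s in(-1,1)]+[H+n*.015+.13*v]
    uv=(proj("side",q)-[190,90])*3.6; cv2.polylines(a,[uv.astype(int)],False,c,1); print(th,uv.round().tolist())
cv2.imwrite("pics/p9.png",a[:,:,::-1])
```

```text
1.05 [[247.0, 55.0], [403.0, 124.0], [491.0, 287.0]]
1.14 [[261.0, 45.0], [419.0, 112.0], [491.0, 288.0]]
1.23 [[276.0, 36.0], [436.0, 102.0], [492.0, 289.0]]
```

View pics/p9.png

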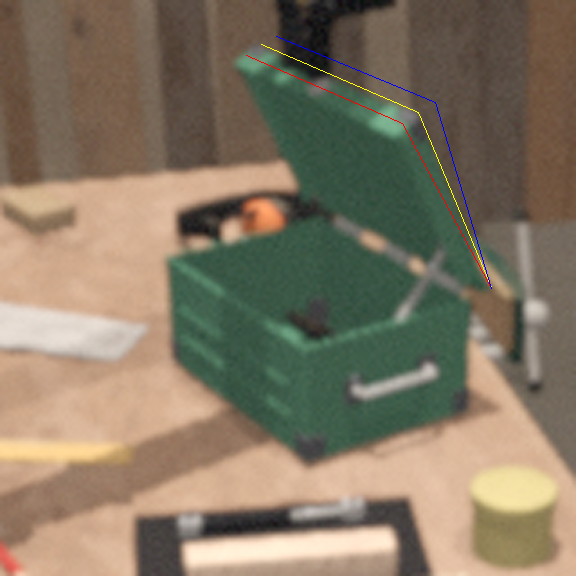

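The drawn outline at 1.14 rad (yellow) lies on the lid's real edge, so it is past 1.07. Bringing it back to about 0.885.

Emit:
step_arm --plan '[[[0,0,0],[0.003,0,0.0015],255],[[0,0,0],[0.0097,0,0.0047],255],[[0,0,0],[0.0159,0,0.008],255],[[0,0,0],[0.022,0,0.0115],255],[[0,0,0],[0.0279,0,0.0151],255],[[0,0,0],[0.0337,0,0.0189],255],[[0,0,0],[0.0394,0,0.0229],255],[[0,0,0],[0.045,0,0.027],255],[[0,0,0],[0.0486,0,0.0299],255],[[0,0,0],[0.0504,0,0.0313],255]]'

```text
time: 20.25
position: [0.5447, 0.3009, 0.2963]
tool_rot: [-0.551, 3.092, -0.0]
ft_force: [2.0, -4.3, -0.9]
grip_width: 0.358
```

Emit:
step_arm --plan '[[[0,0,0],[0,0,0],255],[[0,0,0],[0,0,0],255],[[0,0,0],[0,0,0],255],[[0,0,0],[0,0,0],255],[[0,0,0],[0,0,0],255],[[0,0,0],[0,0,0],255],[[0,0,0],[0,0,0],255],[[0,0,0],[0,0,0],255],[[0,0,0],[0,0,0],255],[[0,0,0],[0,0,0],255]]'

```text
time: 21.5
position: [0.5448, 0.301, 0.2965]
tool_rot: [-0.551, 3.092, -0.0]
ft_force: [1.7, -4.5, -0.7]
grip_width: 0.353
```

Run:
```python
from h import *
lid(); print(np.abs(ctrl.get_state()["qd"]).max())
h=np.radians(20.1); f=np.array([np.cos(h),np.sin(h),0]); v=np.array([f[1],-f[0],0]); z=np.array([0,0,1.])
H=np.array([.466,.271,.12])+.232*f
a0=ctrl.get_image("side").copy(); a=cv2.resize(a0[90:270,190:350],None,fx=3.3,fy=3.3,interpolation=2)
for th,c in((.8,(255,0,0)),(.885,(255,255,0)),(.96,(0,0,255))):
    r=-np.cos(th)*f+np.sin(th)*z; n=np.sin(th)*f+np.cos(th)*z
    q=[H+.198*r+n*.015+s*.13*v for s in(-1,1)]+[H+n*.015+.13*v]
    uv=(proj("side",q)-[190,90])*3.3; cv2.polylines(a,[uv.astype(int)],False,c,1)
cv2.imwrite("pics/p10.png",a[:,:,::-1]); cv2.imwrite("pics/p11.png",a0[:,:,::-1])
for n,l,zz in(("side","prop_centre",.034),("side","new_strut_centre",.012),("side","wax_tin",.059),("side","dowel_centre",.08),("side","stick_centre",.08)):
    try:
        c,s,an,P=maskrect(n,l,zz);print(l,c.round(3),np.round(s),an)
    except Exception as e: print(l,e)
```

```text
th 0.8833 r 0.2325 w 30.75 t 21.5 F [ 1.7 -4.5 -0.7] p [0.5448 0.301  0.2965]
0.0009453555981244814
prop_centre [ 0.498 -0.03 ] [ 76. 166.] 83.97065734863281
new_strut_centre [0.501 0.078] [ 33. 152.] 86.2857666015625
wax_tin [ 0.674 -0.048] [148.  66.] 73.20610809326172
dowel_centre [ 0.383 -0.331] [ 33. 200.] 1.1452182531356812
stick_centre [ 0.518 -0.343] [131.  25.] 89.35362243652344
```

View pics/p10.png

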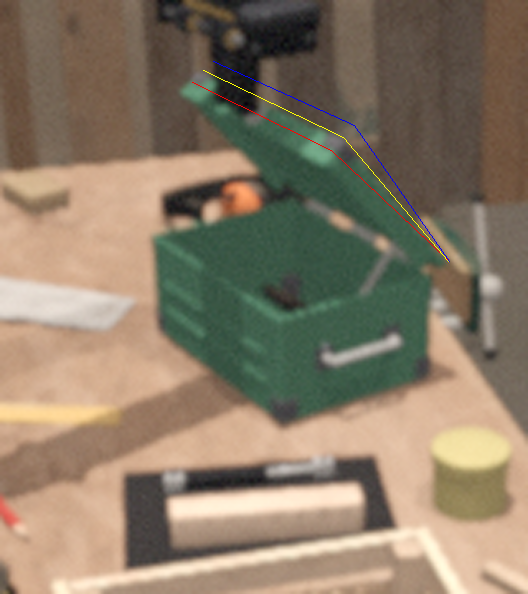

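View pics/p11.png

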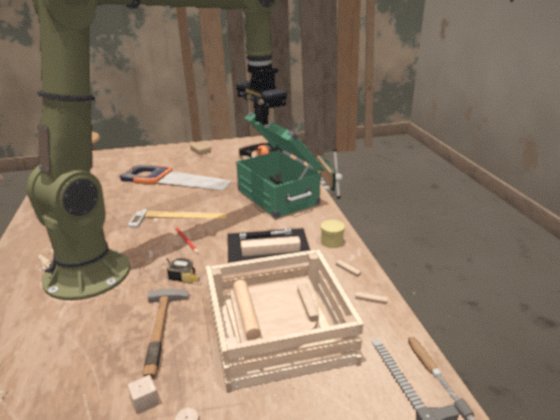

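The lid edge follows the 0.885 rad outline (yellow) and is still held at the knob (full picture (262,125)). Bar (270,247), strut (265,234), tin (332,233), dowel (246,308) and stick (308,301) are all in place. Handing in.

```bash
python3 -c "
from bench import ctrl
print(ctrl.close_job())"
```

```text
the job is handed in; nothing more can be done
None
```

The job is handed in at about 21.8 s on the robot's clock; no verdict is reported. The arm is still holding the lid by its knob, a few degrees below balance, ready for you to set the prop.

- **Bar:** I took the square bar out of the crate and laid it flat on the mat, about 30 mm to the far side of the mat's middle from the strut. Before the lid lift I let it go and saw it lying flat.
- **Lid:** I raised it by the knob to about 1.14 rad, then brought it back and held it at about 0.88 rad. In the side picture, outlines drawn at 1.14 and 0.885 rad lay on the lid's real edge. The arm was practically still at the end and the fingers were closed on the knob (opening about 31 mm).
- **Other things:** In the last side picture the strut, the wax tin, the dowel and the stick were where they started, within the few millimetres I could measure.
- **What did not read cleanly:**
  - The lid angle is worked out from the tool position and the outline, because no joint reading is available.
  - A steady sideways force of about 4.5 N stayed on the wrist while the knob was held, probably from gripping slightly off centre.
  - The network's side-view outline put the bar about 20 mm off, because it included the bar's side face; I relied on the tool position at release and the picture instead.

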